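# Load a bar into the V-block and set it against the end stop

### The arm

A 7-joint arm with a two-finger parallel gripper is mounted at the origin on a cart in front of the work surface, level with it; the furniture and walls round the work are solid. World frame = base frame: x ahead of the robot, y to its left, z up, the work surface at z = 0. Lengths are in m, angles in rad, forces in N, time in s.
With the tool pointing down it reaches from about 0.4 to 0.85 m from the base axis. Payload 4.5 kg.
Tool frame: the origin (TCP) lies at the very end of the fingers, on their centre line; the grasp point (between the pads) lies 19 mm behind it; z points along the fingers, y is the line along which they close (so a half turn about z gives the same grasp; the last joint's range is limited). The gripper opens to 88 mm and grips with 3 to 60 N. Pads are 18 mm wide; open, the fingers measure 123 mm over their backs; the gripper's body (75 mm by 187 mm) begins 45 mm behind the grasp point.
Start: joints at [-1.178, 0.689, -0.195, 1.565, 0.157, 0.902, -0.215], TCP at [0.219, 0.585, 0.239] pointing down, gripper open.
Joint ranges: [-3.01, 3.01], [-0.46, 2.08], [-1.47, 1.51], [0.13, 2.56], [-1, 4.14], [0.04, 2.09], [-2.66, 2.66]. Speed limits (rad/s): [2.57, 2.57, 3.14, 3.14, 3.14, 3.14, 3.14].

### API

Orientations are given as a unit quaternion [x, y, z, w].
In Python, from plant import r, eyes, nets gives the robot as it stands.
- The arm moves only by the shell command python3 -m pendant 'ROWS' [FORCE]. ROWS is JSON, a list of rows, each an object of numbers: "claw": the opening, from 0 (shut) to 1 (fully open); "dx", "dy", "dz": the shift along the world's x, y, z in mm; "twist": the turn about the world's z in rad. In form: [{"claw": .., "dx": .., "dy": .., "dz": .., "twist": ..}, ...]. A call has 1 to 8 rows; each row is the pose to reach, as a shift and turn from the pose commanded when the call began; what a row does not reach only later rows make up. A row lasts 1/10 s, in which the tool goes at most 50 mm and 8.59 degrees, less where a joint would pass 70% of its speed; a pose out of reach is approached as far as the arm can. A call with a gripper value outside its range is refused whole. The fingers move at their own pace and stop on an object; FORCE is the grip in N (left out, the last holds). Time passes only in rows, so rows that repeat a pose let the fingers close. It gives the time, the measured TCP pose, the force, the opening and the grip force at its end, in the units of the state.
- r.get_state(): the state, without advancing time (a new reading comes with each control period).
- eyes.snapshot(name): name is "scene" or "side" or "wrist"; returns (picture, depth): 420x560x3 uint8, blue, green, red; 420x560 float32, m along the optical axis (not along the pixel's ray), 0 where there is no reading.
- eyes.camera_info(name): a dict with "K" (3x3 intrinsics, pixels), "world_to_cam" (4x4, takes a point from world to camera coordinates); the wrist camera has in their place "T_tool_cam" (4x4, takes a point from camera to tool coordinates, whose origin is the TCP and whose axes are the flange's). Camera axes: x right, y down, z forward; pixel columns grow to the right and rows downward; lengths in m; the calibration is good to about 2 mm. The wrist camera is an equidistant fisheye: a pixel r from the principal point sees the ray r / f radians off the axis. A picture is of the moment at which its call begins: read the wrist's pose just before it. camera_info takes no time and is no camera call.
- r.finish_job(): hands the job in; it is judged then, once.
Trained networks look in the newest picture that a camera, given by its name, has taken for a name from the list of things; names that differ only in an ending like _2 or _b are one class to them, and where a whole thing is asked for, a point or a joint stands for the part that bears it (a point fixed in the world has none). Each returns a list of dicts, best first, with "confidence" (0 to 1); they miss things now and then, are a little off and sometimes report something else, mostly with a low value. They report only what shows in the picture. A call takes as long as a camera call. They do not tell look-alikes from the thing itself.
- nets.spot_in(camera, query): "box" ([left, top, width, height] as shares, 0 to 1, of the picture: columns of its width, rows of its height, round what is visible of it).
- nets.place_of(camera, query): "position" ([column, row] as shares, 0 to 1, of the picture: columns of its width, rows of its height: a listed point, or the origin of a listed thing).
The state is a dict: "clock": time; "q": joint angles; "qd": joint speeds; "joint_torque": joint torques, N m; "tool_pos": TCP position; "eef_rot": TCP orientation; "contact_force": force on the tool from outside, world axes, zero at the start; "moment": the same for the moment, N m; "opening": opening from 0.0 (shut) to 1.0 (fully open); "finger_force": force on a finger pad.
Only numpy, scipy, OpenCV 4.12 (cv2) and the standard library are available. Lean on these libraries where they do the work, as an engineer would, in place of code of your own. Each camera call takes 0.05 s, during which the arm holds its last target. There are 200 camera calls.

### The job

Set up the round metal bar for measuring: with your fingertips push it by its side so that it rolls along the table, up the low ramp and into the groove of the V-block, then push on its free end to slide it gently along the groove until its other end rests against the V-block's end stop. Only push the bar: never grip or lift it, never bat it along so that it runs off fast, and leave the other things on the table where they are.

Things in the scene. Friction and masses are not known exactly. Their poses are not given: they have to be found in the camera images.
- bar: Smooth bare-metal round bar, 40 mm diameter, 140 mm long, about 0.45 kg, lying on the table 120 to 170 mm before the groove and nearly parallel to it. Origin: middle of its axis (20 mm above the table; 25.6 mm when seated). y runs along the bar; x and z turn as it rolls. Slippery (friction about 0.4); rolls easily, stops soon after let go.
- bar_left_end (a point): Centre of the bar's flat end face at its +y end (70 mm from the middle), the end that must meet the stop; at the start it is 15 to 38 mm short of the stop, measured along the groove. The free end that is pushed is the opposite face.
- v_block: Bare steel V-block, 130 mm along the groove plus a 10 mm stop plate, 112 mm deep, fixed to the table. Origin: on the table, under the bottom line of the groove, middle of its 130 mm. x points the way the bar rolls in (away from the robot), y along the groove towards the end stop, z up. It is open at the other end, y = -65 mm, where the bar against the stop stands out 10 mm.
- ramp_foot (a point): Middle of the ramp's front edge on the table, 70 mm before the groove (x = -70 mm). The ramp rises over 49 mm to a flat crest 10 mm high, from x = -21 to -13 mm, after which the groove begins; fingers that follow the bar must stay above 10 mm.
- groove (a point): Bottom line of the groove at mid-length, 2.5 mm above the table. Both faces slope at 30 degrees; at x = +16 mm the far one goes over into a 60 degree back wall, up to 34 mm high, which ends the block at x = +42 mm. A seated bar's axis lies 23.1 mm above this point. Axes as the V-block's.
- stop_face (a point): Point on the inner face of the end stop (an upright steel plate 34 mm high, 10 mm thick, across the +y end of the groove from x = -14 to +38 mm), at y = +65 mm of the V-block, at the height of the seated bar's axis. Axes as the V-block's.
- weight_100g: Bystander: brass weight with a knob, 22 mm wide, 30 mm high, left of the bar. Origin: centre of its underside.
- weight_50g: Bystander: smaller brass weight with a knob, 18 mm wide, 24 mm high. Origin: centre of its underside.
- vial_a: Bystander: glass vial with a white cap, 21 mm wide, 52 mm high, left of the V-block. Origin: centre of its underside.
- vial_b: Bystander: glass vial with a white cap, 21 mm wide, 58 mm high. Origin: centre of its underside.
- eraser: Bystander: eraser in a sleeve, 21 x 42 x 13 mm, at the right. Origin: centre of its underside.
Not all that is in view belongs to the job. Of the things shaped like the bar, the metal one is meant.

How it is judged:
On the way, in this order (a step that is already met when the one before it is completed fails the run):
1. the bar rolls on the table: it has turned by 1 rad or more while still before the crest of the V-block's ramp (angle between bar's own z axis and vertical above 1 rad and x of bar in the frame of v_block below -0.04 m), for 0.05 s.
2. the bar lies down in the groove, still short of the end stop (x of bar in the frame of v_block between -0.004 and 0.004 m and z of bar in the frame of v_block between 0.021 and 0.03 m and angle between the y axis of bar and the y axis of v_block, either way round below 0.06 rad and y of bar_left_end in the frame of stop_face below -0.005 m), for 0.2 s.
At the end, for the whole second after the job is handed in: The bar lies at rest in the groove (axis within 4 mm of the groove's centre line, parallel within 0.06 rad, at seated height) with its +y end within 3 mm of the end stop (x of bar in the frame of v_block between -0.004 and 0.004 m and z of bar in the frame of v_block between 0.021 and 0.03 m and angle between the y axis of bar and the y axis of v_block, either way round below 0.06 rad and y of bar_left_end in the frame of stop_face above -0.003 m and linear speed of bar below 0.01 m/s and angular speed of bar below 0.2 rad/s); the robot touches nothing.
It fails at once if the bar is lifted: its middle more than 45 mm above the table (height (world z) of bar above 0.045 m).
It fails at once if the bar is gripped or pushed hard (more than 35 N between fingers and bar) (contact force between the fingers and bar above 35 N).
It fails at once if the bar runs faster than 0.35 m/s (linear speed of bar above 0.35 m/s).
It fails at once if a bystander is moved by more than 20 mm (distance of any of weight_100g, weight_50g, vial_a, vial_b, eraser from where it was at the start of the episode above 0.02 m).
It also fails if it takes over 56 s, if anything falls off the work surface, if the arm or the gripper's body presses on something with over 40 N, if the wrist force passes 120 N, or if a joint passes its speed limit or range.

## Working session

There is one attempt and no reset: what is moved stays moved. The work goes in short steps, Python scripts to look and compute and a shell command to move; the robot and the scene stay as the last step left them, time stands still between calls to the robot, and variables do not carry over. Pictures are saved under pics/ and viewed, at most 12 in all, crops included, and the job is handed in when it is done.

```bash
mkdir -p pics; ls; cat > h.py <<'E'
import numpy as np, cv2
from plant import r, eyes, nets
def unproj(cam,u,v,depth=None,z=None):
    i=eyes.camera_info(cam);K=np.array(i["K"]);T=np.linalg.inv(np.array(i["world_to_cam"]))
    d=np.linalg.inv(K)@[u,v,1]
    if depth is not None: return (T@np.r_[d*depth,1])[:3]
    R=T[:3,:3]@d;o=T[:3,3];return o+R*(z-o[2])/R[2]
E
python3 - <<'E'
from h import *
for c in("scene","side"):
    p,d=eyes.snapshot(c);cv2.imwrite(f"pics/{c}0.png",p);np.save(f"{c}_d.npy",d)
    for q,z in(("bar",.02),("bar_left_end",.02),("v_block",0),("ramp_foot",0),("groove",.0025),("stop_face",.0256),("weight_100g",0),("weight_50g",0),("vial_a",0),("eraser",0)):
        for x in nets.place_of(c,q)[:3]:
            u,v=x["position"][0]*560,x["position"][1]*420
            print(c,q,round(x["confidence"],2),round(u),round(v),unproj(c,u,v,z=z).round(4))
s=r.get_state();print(s["clock"],s["tool_pos"],s["eef_rot"],s["opening"],s["contact_force"])
E
```

```text
pics
scene bar 0.85 368 289 [ 0.4594 -0.6481  0.02  ]
scene bar 0.63 235 230 [ 0.4522 -0.2523  0.02  ]
scene bar_left_end 0.63 366 272 [ 0.5067 -0.6097  0.02  ]
scene bar_left_end 0.56 224 219 [ 0.4765 -0.1741  0.02  ]
scene v_block 0.81 286 229 [ 0.5738 -0.3071  0.    ]
scene ramp_foot 0.93 265 230 [ 0.5307 -0.2754  0.    ]
scene ramp_foot 0.35 277 199 [ 0.7047 -0.132   0.    ]
scene groove 0.9 289 226 [ 0.5869 -0.3068  0.0025]
scene stop_face 0.58 286 209 [ 0.6256 -0.254   0.0256]
scene weight_100g 0.59 185 223 [ 0.4154 -0.0732  0.    ]
scene vial_a 0.65 278 201 [ 0.7019 -0.1429  0.    ]
scene vial_a 0.47 256 204 [ 0.6382 -0.1151  0.    ]
scene vial_a 0.22 183 223 [ 0.4104 -0.0727 -0.    ]
side bar 0.83 328 162 [ 0.4662 -0.6399  0.02  ]
side bar 0.72 315 265 [ 0.4526 -0.2357  0.02  ]
side bar_left_end 0.83 310 163 [ 0.5161 -0.6272  0.02  ]
side bar_left_end 0.59 295 282 [ 0.4866 -0.1838  0.02  ]
side v_block 0.94 255 240 [ 0.599 -0.306  0.   ]
side v_block 0.43 204 314 [ 0.6437 -0.09    0.    ]
side ramp_foot 0.61 285 255 [ 0.5241 -0.2725  0.    ]
side ramp_foot 0.55 312 349 [ 0.4351 -0.0576  0.    ]
side groove 0.93 256 240 [ 0.5981 -0.3044  0.0025]
side groove 0.2 305 367 [ 0.4427 -0.0217  0.0025]
side stop_face 0.83 235 250 [ 0.6251 -0.2404  0.0256]
side stop_face 0.34 314 264 [ 0.4561 -0.2319  0.0256]
side weight_100g 0.63 316 350 [ 0.4287 -0.0571  0.    ]
side weight_50g 0.53 304 364 [ 0.4447 -0.0268  0.    ]
side vial_a 0.77 203 314 [ 0.6465 -0.0895  0.    ]
side vial_a 0.44 190 291 [ 0.6914 -0.1382  0.    ]
side eraser 0.44 334 197 [ 0.4367 -0.503   0.    ]
1.1 [0.21945764 0.58523485 0.23875791] [1.78410909e-01 9.83956068e-01 6.05262254e-05 1.37847946e-05] 1.0010364081867906 [ 0.24292383  0.34099472 -0.59203169]
```

View pics/scene0.png

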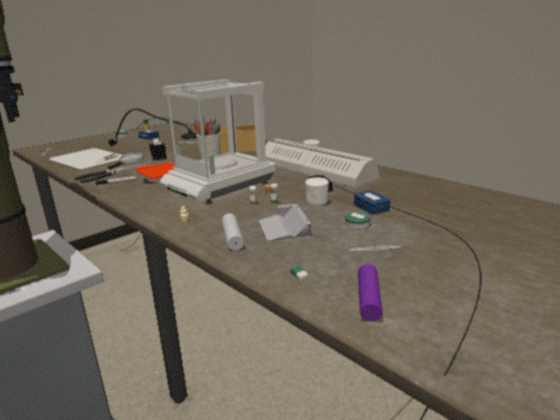

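View pics/side0.png

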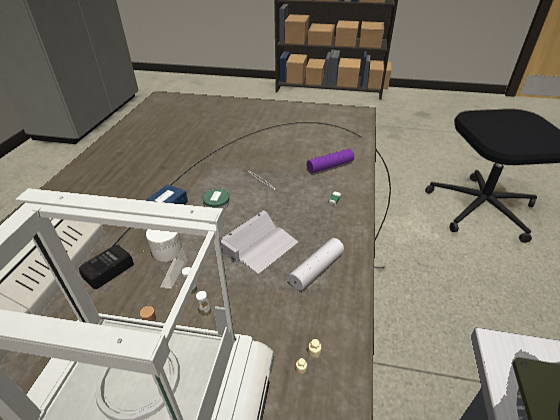

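The bar to push is the grey one, at scene (233,230) and side (316,264). The purple cylinder, at scene (368,290), is the decoy. Next I'll use depth to fit the geometry.

```bash
python3 - <<'E'
from h import *
P=[]
for c in("scene","side"):
    d=np.load(f"{c}_d.npy");i=eyes.camera_info(c);K=np.array(i["K"]);T=np.linalg.inv(np.array(i["world_to_cam"]))
    v,u=np.nonzero(d>0);z=d[v,u]
    p=np.c_[(u-K[0,2])/K[0,0]*z,(v-K[1,2])/K[1,1]*z,z,np.ones(len(z))]@T.T
    P.append(p[:,:3]); print(c,T[:3,3].round(2))
    m=(abs(p[:,0]-.6)<.4)&(abs(p[:,1]+.3)<.3)&(abs(p[:,2])<.006);print("table z",np.median(p[m,2]),m.sum())
    m=(abs(p[:,0]-.455)<.09)&(abs(p[:,1]+.24)<.11)&(p[:,2]>.02)&(p[:,2]<.05)&(p[:,0]*.92-p[:,1]*.38<.545)
    q=p[m,:3]; a=q[q[:,2]>.034]; print("bar n",len(q),"top mean",a.mean(0).round(4),"rng",q.min(0).round(3),q.max(0).round(3))
    w,V=np.linalg.eigh(np.cov(a[:,:2].T));ax=V[:,1]*np.sign(V[1,1]);t=(q[:,:2]-a[:,:2].mean(0))@ax;print("axis",ax.round(3),"ends",np.percentile(t,[0,2,98,100]).round(4))
P=np.concatenate(P)
H=np.full((420,720),-.02);# rows x .3->1.0(2.5mm?), cols y
x=((1.0-P[:,0])/.0025).astype(int);y=((.75-P[:,1])/.0025).astype(int)
ok=(x>=0)&(x<280)&(y>=0)&(y<600)&(P[:,2]>-.02)&(P[:,2]<.5)
H=np.zeros((280,600));np.maximum.at(H,(x[ok],y[ok]),P[ok,2])
im=cv2.applyColorMap(np.uint8(np.clip(H/.06*180,0,180)+(H>.06)*np.clip(H/.4,0,1)*75),cv2.COLORMAP_JET)
cv2.imwrite("pics/hm.png",im)
m=(P[:,2]>.1)&(P[:,0]>.25)&(P[:,0]<1)&(abs(P[:,1]-.1)<.5);print(np.percentile(P[m],[1,50,99],axis=0).round(2))
for y0 in np.arange(-.3,.65,.1):
    m=(abs(P[:,1]-y0)<.05)&(P[:,2]>.08)&(P[:,0]>.2)&(P[:,2]<.6); print(round(y0,1),m.sum(),P[m,0].min().round(2) if m.any() else '',P[m,2].max().round(2) if m.any() else '')
E
```

```text
scene [-0.13 -1.05  0.47]
table z -0.0025150585712120366 20713
bar n 433 top mean [ 0.4416 -0.2513  0.0364] rng [ 0.394 -0.313  0.02 ] [ 0.494 -0.179  0.039]
axis [0.514 0.858] ends [-0.0631 -0.0621  0.0734  0.076 ]
side [0.42 0.31 0.6 ]
table z 0.0013978767248865598 36267
bar n 1116 top mean [ 0.4516 -0.2369  0.0389] rng [ 0.4   -0.308  0.02 ] [ 0.503 -0.174  0.044]
axis [0.516 0.857] ends [-0.0752 -0.0717  0.0644  0.0655]
[[ 0.54 -0.01  0.1 ]
 [ 0.63  0.07  0.32]
 [ 0.8   0.36  0.34]]
-0.3 321 2.73 0.38
-0.2 1815 0.98 0.59
-0.1 2260 0.98 0.6
0.0 16360 0.54 0.6
0.1 13113 0.54 0.6
0.2 11370 0.54 0.6
0.3 1341 0.81 0.6
0.4 1669 0.77 0.6
0.5 1678 0.2 0.6
0.6 1641 0.2 0.6
```

View pics/hm.png

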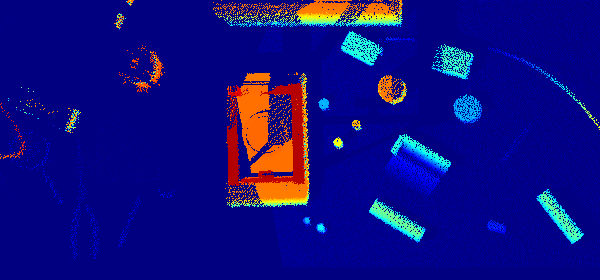

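The height map shows the bar at px (397,220) and the V-block at (419,162), both turned about 31°. The balance at (265,140) is tall, with its front at x≈0.48. I'll pass in front of it at x≈0.39 and stop behind the bar.

```bash
python3 -m pendant '[{"claw":1,"dx":16,"dy":-46,"dz":5,"twist":-0.03},{"claw":1,"dx":32,"dy":-92,"dz":10,"twist":-0.06},{"claw":1,"dx":48,"dy":-138,"dz":15,"twist":-0.09},{"claw":1,"dx":64,"dy":-184,"dz":20,"twist":-0.12},{"claw":1,"dx":80,"dy":-230,"dz":20,"twist":-0.15},{"claw":1,"dx":96,"dy":-277,"dz":20,"twist":-0.18},{"claw":1,"dx":112,"dy":-323,"dz":20,"twist":-0.18},{"claw":1,"dx":128,"dy":-370,"dz":20,"twist":-0.18}]'
python3 -m pendant '[{"claw":1,"dx":16,"dy":-46,"dz":0,"twist":0},{"claw":1,"dx":32,"dy":-92,"dz":0,"twist":0},{"claw":1,"dx":40,"dy":-140,"dz":0,"twist":0},{"claw":1,"dx":40,"dy":-188,"dz":0,"twist":0},{"claw":1,"dx":40,"dy":-236,"dz":0,"twist":0},{"claw":1,"dx":40,"dy":-284,"dz":0,"twist":0},{"claw":1,"dx":40,"dy":-332,"dz":0,"twist":0},{"claw":1,"dx":40,"dy":-380,"dz":0,"twist":0}]'
```

```text
clock: 1.9
tool_pos: [0.348, 0.2137, 0.2591]
eef_rot: [0.266, 0.964, 0.0, 0.0]
contact_force: [1.6, 0.7, -0.4]
opening: 0.996
finger_force: 0.0
clock: 2.7
tool_pos: [0.3874, -0.1668, 0.259]
eef_rot: [0.266, 0.964, 0.0, 0.0]
contact_force: [1.5, 0.7, -0.1]
opening: 1.0
finger_force: 0.0
```

```bash
python3 -m pendant '[{"claw":1,"dx":10,"dy":-45,"dz":0,"twist":0},{"claw":1,"dx":10,"dy":-45,"dz":0,"twist":0},{"claw":1,"dx":10,"dy":-45,"dz":0,"twist":0}]'
cat >> h.py <<'E'
from scipy.spatial.transform import Rotation as Ro
def wpose():
    s=r.get_state();T=np.eye(4);T[:3,:3]=Ro.from_quat(s["eef_rot"]).as_matrix();T[:3,3]=s["tool_pos"]
    return T@np.array(eyes.camera_info("wrist")["T_tool_cam"])
def wrays(u,v):
    K=np.array(eyes.camera_info("wrist")["K"]);a=(np.asarray(u,float)-K[0,2])/K[0,0];b=(np.asarray(v,float)-K[1,2])/K[1,1]
    th=np.hypot(a,b);k=np.where(th>1e-9,np.sin(th)/np.maximum(th,1e-9),1);return np.stack([a*k,b*k,np.cos(th)],-1)
def wz(T,u,v,z):
    d=T[:3,:3]@wrays(u,v);o=T[:3,3];return o+d*(z-o[2])/d[2]
E
python3 - <<'E'
from h import *
T=wpose();p,d=eyes.snapshot("wrist");cv2.imwrite("pics/w1.png",p);np.save("w1d.npy",d);np.save("w1T.npy",T)
for q,z in(("bar",.02),("bar_left_end",.02),("v_block",0),("ramp_foot",0),("groove",.0025),("stop_face",.0256)):
    for x in nets.place_of("wrist",q)[:2]:
        u,v=x["position"][0]*560,x["position"][1]*420
        print(q,round(x["confidence"],2),round(u),round(v),wz(T,u,v,z).round(4))
E
```

```text
clock: 3.0
tool_pos: [0.3974, -0.2105, 0.2587]
eef_rot: [0.267, 0.964, 0.0, 0.0]
contact_force: [0.3, 1.1, 0.9]
opening: 0.999
finger_force: 0.0
bar 0.59 277 231 [ 0.4502 -0.2449  0.02  ]
bar_left_end 0.7 335 230 [ 0.4866 -0.182   0.02  ]
v_block 0.86 298 323 [ 0.5967 -0.2983  0.    ]
ramp_foot 0.82 297 283 [ 0.536  -0.2654  0.    ]
groove 0.67 294 321 [ 0.5895 -0.3013  0.0025]
stop_face 0.91 343 334 [ 0.6337 -0.2443  0.0256]
```

View pics/w1.png

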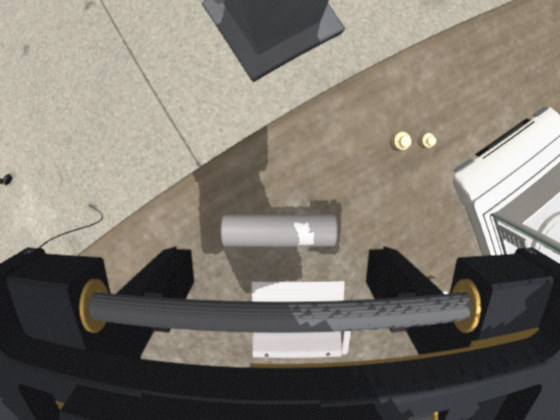

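Wrist view: bar at (278,231), ramp front edge from (252,282) to (344,282), stop at (345,340). The two look nearly parallel. I'll compute numbers from these.

```bash
python3 - <<'E'
from h import *
T=np.load("w1T.npy");p=cv2.imread("pics/w1.png");d=np.load("w1d.npy")
L=wz(T,252,282,0);R=wz(T,344,282,0);e=(R-L)[:2];print("ramp edge",L,R,np.linalg.norm(e),"ang",np.degrees(np.arctan2(e[1],e[0])),"mid",(L+R)/2)
v,u=np.mgrid[190:275,200:360];v=v.ravel();u=u.ravel();ra=wrays(u,v);P=(ra/ra[:,2:]*d[v,u][:,None])@T[:3,:3].T+T[:3,3]
m=(P[:,2]>.028)&(P[:,2]<.05);q=P[m];c,(w,h),a=cv2.minAreaRect(q[:,:2].astype(np.float32)*1000)
V=np.linalg.eigh(np.cov(q[:,:2].T))[1][:,1];V*=np.sign(V[1]);t=q[:,:2]@V;print("bar rect",c,w,h,"zmax",q[:,2].max(),"ang",np.degrees(np.arctan2(V[1],V[0])))
g=cv2.cvtColor(p,cv2.COLOR_BGR2GRAY)
for uu in(262,297,332):print(uu,g[274:290,uu])
for cn in((222,231),(337,231)):print("end",wz(T,*cn,.02).round(4))
s=r.get_state();Ry=Ro.from_quat(s["eef_rot"]).as_matrix()[:,1];print("tool y ang",np.degrees(np.arctan2(Ry[1],Ry[0])))
E
```

```text
ramp edge [ 0.50275653 -0.31842039  0.        ] [ 0.57078499 -0.20775163  0.        ] 0.12990552646581618 ang 58.420815388586476 mid [ 0.53677076 -0.26308601  0.        ]
bar rect (449.0294189453125, -242.3079071044922) 139.7335968017578 36.02885437011719 zmax 0.042210705878144184 ang 59.072001471912145
262 [ 90  90  89  91  90  93  96 114 143 158 161 162 167 194 231 238]
297 [ 88  90  91  90  96 107 133 167 221 239 242 243 242 243 242 239]
332 [148 152 155 153 149 143 152 196 233 240 240 240 242 241 241 242]
end [ 0.4146 -0.3052  0.02  ]
end [ 0.4895 -0.1808  0.02  ]
tool y ang 59.25716909047611
```

```bash
python3 -m pendant '[{"claw":1,"dx":0,"dy":-2,"dz":-50,"twist":-0.014},{"claw":1,"dx":0,"dy":-2,"dz":-100,"twist":-0.014},{"claw":1,"dx":0,"dy":-2,"dz":-150,"twist":-0.014},{"claw":1,"dx":0,"dy":-2,"dz":-200,"twist":-0.014},{"claw":1,"dx":0,"dy":-2,"dz":-230,"twist":-0.014},{"claw":1,"dx":0,"dy":-2,"dz":-244,"twist":-0.014},{"claw":1,"dx":0,"dy":-2,"dz":-244,"twist":-0.014}]'
```

```text
clock: 4.05
tool_pos: [0.3988, -0.2125, 0.0204]
eef_rot: [0.272, 0.962, -0.0, -0.004]
contact_force: [0.8, -1.0, 0.9]
opening: 0.999
finger_force: 0.0
```

```bash
python3 -m pendant '[{"claw":1,"dx":9,"dy":-5,"dz":0,"twist":0},{"claw":1,"dx":18,"dy":-11,"dz":0,"twist":0},{"claw":1,"dx":26,"dy":-16,"dz":0,"twist":0},{"claw":1,"dx":34,"dy":-21,"dz":0,"twist":0},{"claw":1,"dx":43,"dy":-26,"dz":0,"twist":0},{"claw":1,"dx":51,"dy":-31,"dz":0,"twist":0},{"claw":1,"dx":60,"dy":-37,"dz":0,"twist":0},{"claw":1,"dx":68,"dy":-42,"dz":1,"twist":0}]'
python3 - <<'E'
from h import *
p,d=eyes.snapshot("side");cv2.imwrite("pics/s2.png",cv2.resize(p[170:320,180:400],None,fx=3,fy=3))
for x in nets.place_of("side","bar")[:2]:print(x["confidence"],unproj("side",x["position"][0]*560,x["position"][1]*420,z=.02).round(4))
E
```

```text
clock: 4.85
tool_pos: [0.4675, -0.2551, 0.0228]
eef_rot: [0.272, 0.962, -0.0, -0.003]
contact_force: [-0.0, -1.0, -0.1]
opening: 0.999
finger_force: 0.0
0.82 [ 0.5009 -0.2842  0.02  ]
0.71 [ 0.4581 -0.6426  0.02  ]
```

View pics/s2.png

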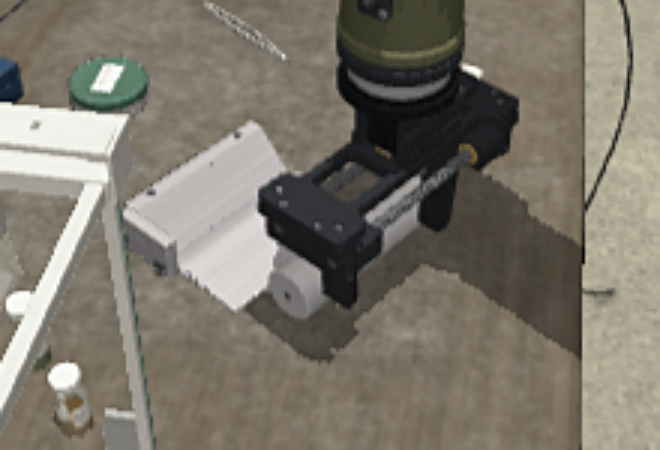

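```bash
python3 -m pendant '[{"claw":1,"dx":-9,"dy":5,"dz":-3,"twist":0},{"claw":1,"dx":-9,"dy":5,"dz":-6,"twist":0},{"claw":1,"dx":-9,"dy":5,"dz":-6,"twist":0}]'
python3 -c "
from h import *
s=r.get_state();print(s['q'].round(3) if hasattr(s['q'],'round') else s['q'],s['tool_pos'],Ro.from_quat(s['eef_rot']).as_matrix().round(3))"
```

```text
clock: 5.25
tool_pos: [0.4575, -0.2498, 0.0165]
eef_rot: [0.272, 0.962, -0.0, -0.004]
contact_force: [-0.1, 0.5, 0.4]
opening: 1.0
finger_force: 0.0
[ 0.568  0.944 -0.263  1.999  0.776  0.308  0.678] [ 0.45749954 -0.24980791  0.01647382] [[-0.852  0.524 -0.008]
 [ 0.524  0.852  0.001]
 [ 0.007 -0.003 -1.   ]]
```

```bash
python3 -m pendant '[{"claw":1,"dx":9,"dy":-5,"dz":0,"twist":0},{"claw":1,"dx":17,"dy":-10,"dz":0,"twist":0},{"claw":1,"dx":26,"dy":-16,"dz":0,"twist":0},{"claw":1,"dx":34,"dy":-21,"dz":0,"twist":0},{"claw":1,"dx":43,"dy":-26,"dz":0,"twist":0},{"claw":1,"dx":51,"dy":-31,"dz":1,"twist":0},{"claw":1,"dx":60,"dy":-37,"dz":1,"twist":0},{"claw":1,"dx":68,"dy":-42,"dz":1,"twist":0}]'
cat >> h.py <<'E'
XA=np.array([.852,-.524]);YA=np.array([.524,.852]);G=np.array([.5964,-.2998])
def blk(p): q=np.asarray(p)[:2]-G;return (1000*np.r_[q@XA,q@YA]).round(1)
E
python3 - <<'E'
from h import *
print("tool",blk(r.get_state()["tool_pos"]))
p,d=eyes.snapshot("side");cv2.imwrite("pics/s3.png",cv2.resize(p[170:320,180:400],None,fx=3,fy=3))
for q in("bar","bar_left_end"):
  for x in nets.place_of("side",q)[:1]:print(q,x["confidence"],blk(unproj("side",x["position"][0]*560,x["position"][1]*420,z=.026)))
E
```

```text
clock: 6.05
tool_pos: [0.5257, -0.2924, 0.0177]
eef_rot: [0.273, 0.962, -0.0, -0.004]
contact_force: [-2.5, 2.3, 1.7]
opening: 0.999
finger_force: 1.9
tool [-64.2 -30.7]
bar 0.95 [-27.9 -25.4]
bar_left_end 0.97 [-30.5  46.7]
```

View pics/s3.png

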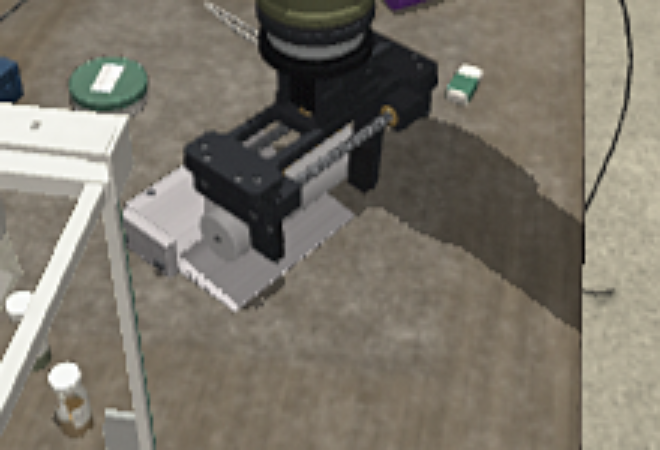

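The bar is on the ramp in contact with the fingers (left end at crop (220,235)), still parallel and short of the stop plate. Next I'll take it slowly over the crest.

```bash
python3 -m pendant '[{"claw":1,"dx":4,"dy":-2.5,"dz":1,"twist":0},{"claw":1,"dx":8.5,"dy":-5,"dz":1,"twist":0},{"claw":1,"dx":12,"dy":-7.5,"dz":1,"twist":0},{"claw":1,"dx":15.5,"dy":-9.5,"dz":1,"twist":0},{"claw":1,"dx":18,"dy":-11,"dz":1,"twist":0},{"claw":1,"dx":20.5,"dy":-12.5,"dz":1,"twist":0},{"claw":1,"dx":23,"dy":-14,"dz":1,"twist":0},{"claw":1,"dx":25.5,"dy":-15.5,"dz":1,"twist":0}]'
python3 - <<'E'
from h import *
print("tool",blk(r.get_state()["tool_pos"]))
p,d=eyes.snapshot("side")
for q in("bar","bar_left_end"):
  for x in nets.place_of("side",q)[:1]:print(q,x["confidence"],blk(unproj("side",x["position"][0]*560,x["position"][1]*420,z=.026)))
E
```

```text
clock: 7.0
tool_pos: [0.5494, -0.3066, 0.0184]
eef_rot: [0.272, 0.962, -0.0, -0.006]
contact_force: [-7.7, 5.1, 5.9]
opening: 1.002
finger_force: 4.5
tool [-36.5 -30.4]
bar 0.76 [  3.5 -26.5]
bar_left_end 0.81 [-7.8 47.8]
```

```bash
python3 -m pendant '[{"claw":1,"dx":1.5,"dy":-1,"dz":0,"twist":0},{"claw":1,"dx":3,"dy":-2,"dz":0,"twist":0},{"claw":1,"dx":3,"dy":-2,"dz":0,"twist":0}]'
python3 - <<'E'
from h import *
print("tool",blk(r.get_state()["tool_pos"]))
p,d=eyes.snapshot("side");cv2.imwrite("pics/s4.png",cv2.resize(p[170:320,180:400],None,fx=3,fy=3))
for q in("bar","bar_left_end"):
  for x in nets.place_of("side",q)[:1]:print(q,x["confidence"],blk(unproj("side",x["position"][0]*560,x["position"][1]*420,z=.026)))
E
```

```text
clock: 7.45
tool_pos: [0.5494, -0.3067, 0.0178]
eef_rot: [0.271, 0.962, 0.0, -0.009]
contact_force: [-9.2, 6.3, 7.0]
opening: 0.999
finger_force: 5.6
tool [-36.4 -30.5]
bar 0.88 [  56.3 -356.4]
bar_left_end 0.91 [  91.7 -305.4]
```

View pics/s4.png

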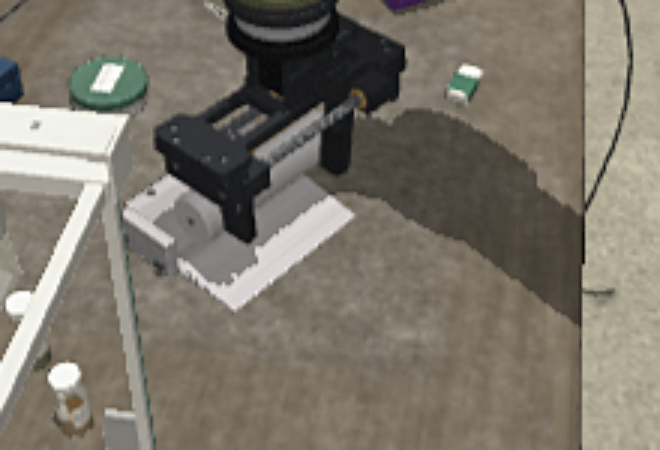

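Bar appears seated (left end at crop (192,222)) and the fingers are now pressing it against the groove. I'll back off and rise.

```bash
python3 -m pendant '[{"claw":1,"dx":-9,"dy":5,"dz":0,"twist":0},{"claw":1,"dx":-26,"dy":16,"dz":0,"twist":0},{"claw":1,"dx":-43,"dy":26,"dz":20,"twist":0},{"claw":1,"dx":-51,"dy":31,"dz":65,"twist":0},{"claw":1,"dx":-51,"dy":31,"dz":110,"twist":0},{"claw":1,"dx":-51,"dy":31,"dz":150,"twist":0},{"claw":0,"dx":-51,"dy":31,"dz":180,"twist":0},{"claw":0,"dx":-51,"dy":31,"dz":180,"twist":0}]'
python3 - <<'E'
from h import *
T=wpose();p,d=eyes.snapshot("wrist");cv2.imwrite("pics/w5.png",p)
for q,z in(("bar",.0256),("bar_left_end",.0256),("stop_face",.0256),("groove",.0025)):
    for x in nets.place_of("wrist",q)[:1]:
        u,v=x["position"][0]*560,x["position"][1]*420
        print(q,round(x["confidence"],2),round(u),round(v),blk(wz(T,u,v,z)))
p,d=eyes.snapshot("side")
for q in("bar","bar_left_end"):
  for x in nets.place_of("side",q)[:2]:print(q,x["confidence"],blk(unproj("side",x["position"][0]*560,x["position"][1]*420,z=.0256)))
E
```

```text
clock: 8.4
tool_pos: [0.5064, -0.2796, 0.2032]
eef_rot: [0.273, 0.962, -0.001, 0.001]
contact_force: [0.8, 0.9, -0.2]
opening: 0.837
finger_force: 0.0
bar 0.72 279 266 [ -3.1 -30.8]
bar_left_end 0.67 344 263 [-6.2 41.1]
stop_face 0.91 365 265 [-3.9 66.2]
bar 0.59 [ -2.  -25.6]
bar 0.58 [  57.6 -353. ]
bar_left_end 0.8 [ 2.4 36.6]
bar_left_end 0.65 [  78.7 -303.9]
```

View pics/w5.png

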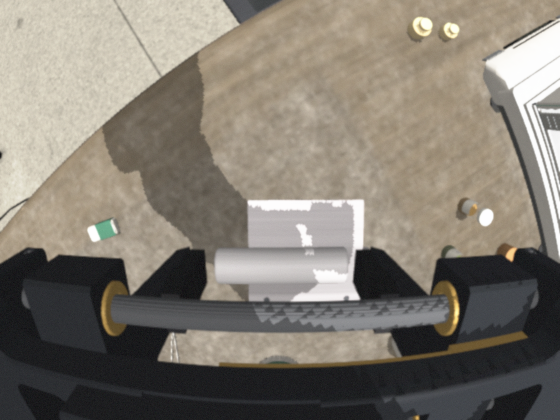

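Bar is seated: its left end is at y≈41 mm, about 24 mm short of the stop, which matches expectations. Now I'll close the fingers and come in beyond its free end.

```bash
python3 -m pendant '[{"claw":0,"dx":5,"dy":-47,"dz":0,"twist":0},{"claw":0,"dx":10,"dy":-94,"dz":0,"twist":0},{"claw":0,"dx":15,"dy":-143,"dz":0,"twist":0},{"claw":0,"dx":15,"dy":-143,"dz":-50,"twist":0},{"claw":0,"dx":15,"dy":-143,"dz":-100,"twist":0},{"claw":0,"dx":15,"dy":-143,"dz":-145,"twist":0},{"claw":0,"dx":15,"dy":-143,"dz":-145,"twist":0}]'
python3 - <<'E'
from h import *
s=r.get_state();print("tool",blk(s["tool_pos"]),s["opening"])
p,d=eyes.snapshot("side");cv2.imwrite("pics/s6.png",cv2.resize(p[130:290,180:400],None,fx=3,fy=3))
E
```

```text
clock: 9.5
tool_pos: [0.5133, -0.4191, 0.0465]
eef_rot: [0.272, 0.962, 0.002, -0.01]
contact_force: [-1.0, 0.1, -0.2]
opening: 0.004
finger_force: 0.0
tool [  -8.3 -145.1] 0.0041306442365891035
```

View pics/s6.png

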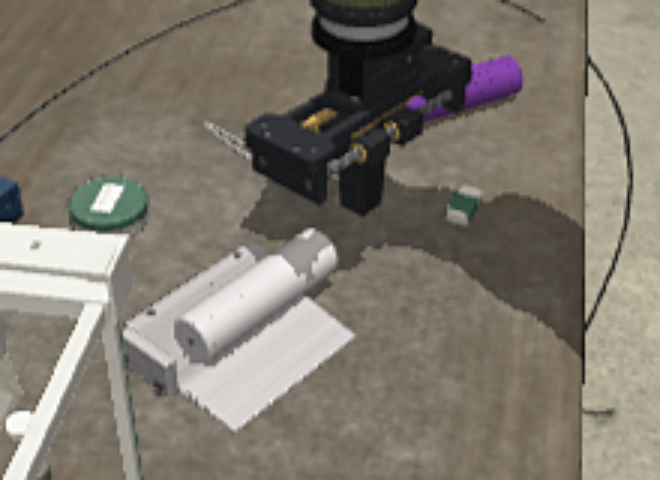

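Fingers are closed and behind the free end (crop (320,245)), with the bar lying in the groove. I'll centre on the groove, lower and then approach.

```bash
python3 -m pendant '[{"claw":0,"dx":7,"dy":-4,"dz":-14,"twist":0},{"claw":0,"dx":7,"dy":-4,"dz":-28,"twist":0},{"claw":0,"dx":9.5,"dy":0,"dz":-28,"twist":0},{"claw":0,"dx":12,"dy":4.5,"dz":-28,"twist":0},{"claw":0,"dx":14.5,"dy":8.5,"dz":-28,"twist":0},{"claw":0,"dx":14.5,"dy":8.5,"dz":-28,"twist":0}]'
python3 -c "
from h import *
print(blk(r.get_state()['tool_pos']))"
```

```text
clock: 10.15
tool_pos: [0.5343, -0.412, 0.0267]
eef_rot: [0.272, 0.962, 0.0, -0.002]
contact_force: [-0.2, -0.0, -0.4]
opening: 0.006
finger_force: 0.0
[   5.8 -128.2]
```

```bash
python3 -m pendant '[{"claw":0,"dx":-4,"dy":2.5,"dz":-5,"twist":0},{"claw":0,"dx":-5,"dy":3,"dz":-9,"twist":0},{"claw":0,"dx":-5,"dy":3,"dz":-9,"twist":0},{"claw":0,"dx":-5,"dy":3,"dz":-9,"twist":0}]'
python3 -c "
from h import *
print(blk(r.get_state()['tool_pos']))"
```

```text
clock: 10.55
tool_pos: [0.5275, -0.4105, 0.0165]
eef_rot: [0.273, 0.962, -0.0, -0.003]
contact_force: [0.9, 0.4, -0.4]
opening: 0.004
finger_force: 0.0
[  -0.7 -130.4]
```

Now a slow push of about 30 mm at 4 mm per row (0.04 m/s).

```bash
python3 -m pendant '[{"claw":0,"dx":2,"dy":3.5,"dz":0,"twist":0},{"claw":0,"dx":4,"dy":7,"dz":0,"twist":0},{"claw":0,"dx":6.5,"dy":10.5,"dz":0,"twist":0},{"claw":0,"dx":8.5,"dy":13.5,"dz":0,"twist":0},{"claw":0,"dx":10.5,"dy":17,"dz":0,"twist":0},{"claw":0,"dx":12.5,"dy":20.5,"dz":0,"twist":0},{"claw":0,"dx":14.5,"dy":24,"dz":0,"twist":0},{"claw":0,"dx":14.5,"dy":24,"dz":0,"twist":0}]'
python3 -c "
from h import *
print(blk(r.get_state()['tool_pos']))
p,d=eyes.snapshot('side');cv2.imwrite('pics/s7.png',cv2.resize(p[150:290,180:380],None,fx=4,fy=4))
for q in('bar','bar_left_end'):
  for x in nets.place_of('side',q)[:1]:print(q,x['confidence'],blk(unproj('side',x['position'][0]*560,x['position'][1]*420,z=.0256)))
"
```

```text
clock: 11.35
tool_pos: [0.5431, -0.3854, 0.0169]
eef_rot: [0.272, 0.962, 0.0, -0.003]
contact_force: [0.3, -1.6, 0.3]
opening: 0.004
finger_force: 0.4
[  -0.6 -100.8]
bar 0.75 [  1.4 -10.5]
bar_left_end 0.88 [  82.3 -308.3]
```

```bash
python3 -m pendant '[{"claw":0,"dx":1,"dy":1.5,"dz":0,"twist":0},{"claw":0,"dx":2,"dy":3.5,"dz":0,"twist":0},{"claw":0,"dx":3,"dy":5,"dz":0,"twist":0},{"claw":0,"dx":3,"dy":5,"dz":0,"twist":0}]'
python3 -c "
from h import *
print(blk(r.get_state()['tool_pos']))"
```

```text
clock: 11.9
tool_pos: [0.5454, -0.381, 0.0167]
eef_rot: [0.273, 0.962, -0.0, -0.003]
contact_force: [-1.9, -1.2, 0.4]
opening: 0.006
finger_force: 0.8
[ -0.9 -95.9]
```

```bash
python3 -m pendant '[{"claw":0,"dx":1,"dy":1.5,"dz":0,"twist":0},{"claw":0,"dx":2,"dy":3,"dz":0,"twist":0},{"claw":0,"dx":2,"dy":3,"dz":0,"twist":0}]'
python3 -c "
from h import *
print(blk(r.get_state()['tool_pos']))"
```

```text
clock: 12.2
tool_pos: [0.5476, -0.3777, 0.0167]
eef_rot: [0.273, 0.962, 0.0, -0.003]
contact_force: [-1.2, -1.4, -0.1]
opening: 0.006
finger_force: 0.7
[ -0.8 -91.9]
```

```bash
python3 -m pendant '[{"claw":0,"dx":1,"dy":1.5,"dz":0,"twist":0},{"claw":0,"dx":1.5,"dy":2.5,"dz":0,"twist":0},{"claw":0,"dx":1.5,"dy":2.5,"dz":0,"twist":0}]'
python3 -c "
from h import *
print(blk(r.get_state()['tool_pos']))
p,d=eyes.snapshot('side');cv2.imwrite('pics/s8.png',cv2.resize(p[150:290,180:380],None,fx=4,fy=4))
"
```

```text
clock: 12.5
tool_pos: [0.5477, -0.3775, 0.0167]
eef_rot: [0.273, 0.962, -0.002, -0.004]
contact_force: [-3.9, -5.0, 0.3]
opening: 0.004
finger_force: 2.6
[ -0.8 -91.8]
```

View pics/s8.png

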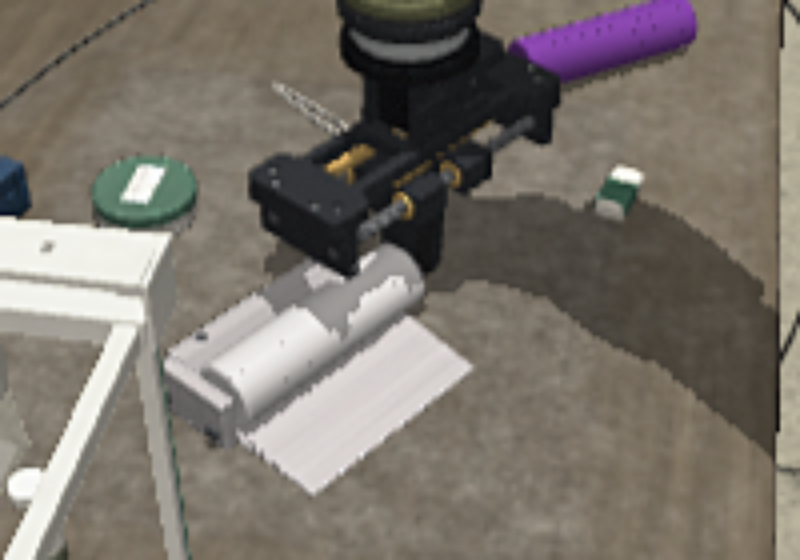

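The bar's left end now meets the stop plate (crop (240,400)). The tool stopped at y=-91.8 mm against a predicted -92.5, and the force rose to 6 N, so it is on the stop. I'll retreat along the groove and check that the bar stays put.

```bash
python3 -m pendant '[{"claw":0,"dx":-5,"dy":-9,"dz":0,"twist":0},{"claw":0,"dx":-16,"dy":-26,"dz":0,"twist":0},{"claw":0,"dx":-21,"dy":-34,"dz":30,"twist":0},{"claw":0,"dx":-21,"dy":-34,"dz":70,"twist":0},{"claw":0,"dx":-21,"dy":-34,"dz":110,"twist":0},{"claw":0,"dx":-21,"dy":-34,"dz":110,"twist":0},{"claw":0,"dx":-21,"dy":-34,"dz":110,"twist":0}]'
python3 - <<'E'
from h import *
p,d=eyes.snapshot("side");cv2.imwrite("pics/s9.png",cv2.resize(p[190:290,200:340],None,fx=5,fy=5))
for q in('bar','bar_left_end','stop_face'):
  for x in nets.place_of('side',q)[:2]:print(q,x['confidence'],blk(unproj('side',x['position'][0]*560,x['position'][1]*420,z=.0256)))
E
```

```text
clock: 13.25
tool_pos: [0.5288, -0.4096, 0.1278]
eef_rot: [0.273, 0.962, -0.0, -0.002]
contact_force: [-0.0, 1.0, -0.2]
opening: 0.005
finger_force: 0.0
bar 0.58 [  49.8 -337.9]
bar 0.57 [-6.1 -3.7]
bar_left_end 0.98 [-3.7 60. ]
bar_left_end 0.98 [  92.6 -306. ]
stop_face 0.56 [ 0.5 61.4]
```

View pics/s9.png

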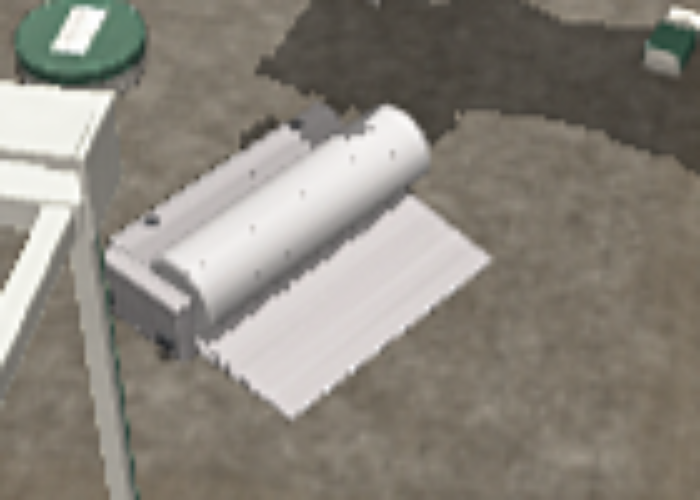

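The bar lies in the groove with its left end against the stop plate (crop (190,290)), and it stands out slightly at the free end (410,140). Handing in.

```bash
python3 -c "
from plant import r
print(r.finish_job())"
```

```text
the job is handed in; nothing more can be done
None
```

The job is handed in at about 13 s: the bar was rolled up the ramp into the groove and slid until its end met the stop plate, as the last picture shows; no verdict was returned.

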